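Slide a thin printing plate home in the registration board

TASK

The thin wooden printing plate lies loose on the registration board, partly under the hand-rest bridge, too wide to grasp; press the closed fingertips down on its bare top and drag it until it is fully home in the corner of the board: flush against the long far fence, and in under the spring clip, flush against the side fence. Press gently, the plate cracks under more than 35 N from the fingers; then let go of it, and leave the tools, jars and the rest where they are.

Things in the scene. Friction and masses are not known exactly. Their poses are not given: they have to be found in the camera images.
- plate: thin stiff wooden printing plate with a carved leaf on top, 110 (own x) by 160 (own y) by 4 thick, about 80 g. Origin: centre of its underside. Lies flat on the board, turned up to 0.1 rad to it, about 20 to 70 mm short of both fences, its -y end under the bridge. Friction on the board about 0.2, under the fingertips about 0.8: a pressed plate follows them
- plate_corner (a point): underside corner of the plate at its own (+55, +80) mm: the corner that goes into the corner of the fences
- board: fixed, rigid, level wooden board, 18 thick, on packing 0 to 12 high, turned up to 0.3 rad on the table. Origin on the underside near its middle; own x away from the robot, y left. Board frame, mm: it spans x -160 to 130, y -170 to 160; top at z 18; far fence along y, inner face at x = 90, 16 high above the top; side fence along x, inner face at y = 120, 12 high
- corner (a point): inside corner on the board's top where the faces of far fence and side fence meet (board frame 90, 120, 18 mm); plate_corner comes here when the plate is home
- clip_mouth (a point): middle of the outer lower edge of the spring-steel clip on the side fence (board frame 35, 93, 25 mm). The clip is 50 wide along x; from here its ramp falls at 20 degrees to y = 108, then a flat pad runs to y = 118, 2 above the board's top. Top of the clip 14 above the board. The plate lifts it as it slides in; it presses down with about 4 N and resists entry with 6 to 9 N sideways
- bridge_top (a point): centre of the upper side of the fixed hand-rest bridge (board frame -18, -75, 58 mm). It crosses the board along x: y from -115 to -35, x from -150 to 115; underside 28, upper side 40 above the board's top; its near leg fills x = -150 to -125
- gouge_a: wood carving gouge, 135 long, handle 18 wide and 14 high, lying on top of the bridge; leave alone
- eraser: white eraser block 22 x 45 x 12 on the board's near strip, nearer the robot than the plate; leave alone
- ink_tin: small metal ink tin, 40 diameter, 45 high, standing on the board beyond (-y side of) the bridge; leave alone
- gouge_b: wood carving gouge, 135 long, 14 high, on the table; leave alone
- ink_jar: ink jar, 60 diameter, 80 high, on the table; leave alone
- brayer: ink roller with wooden handle, about 160 long, 115 wide, 36 high, on the table; leave alone
- spare_block: spare wood block 140 x 100 x 20 on the table; leave alone
There are look-alikes about, which are no part of the job. Of the things shaped like the plate, the wooden one is meant.

How it is judged:
By the outcome, as a careful person would: the job done as asked, in the order asked, and still so for the second after the job is handed in, with the robot touching nothing.
It also fails if it takes over 69 s, if anything falls off the work surface, if the arm or the gripper's body presses on something with over 40 N, if the wrist force passes 120 N, or if a joint passes its speed limit or range.

ROBOT

A 6-joint arm with a two-finger parallel gripper is mounted at the origin on the work surface. World frame = base frame: x ahead of the robot, y to its left, z up, the work surface at z = 0. Lengths are in m, angles in rad, forces in N, time in s.
With the tool pointing down it reaches from about 0.275 to 0.75 m from the base axis. Payload 10.2 kg.
Tool frame: the origin (TCP) lies midway between the tips of the shut fingers; the grasp point (between the pads) lies 19 mm behind it (env.hold_point_z is the distance from the TCP to the grasp point, in m); z points along the fingers, y is the line along which they close (so a half turn about z gives the same grasp; the last joint's range is limited). The gripper opens to 85 mm and grips with 20 to 120 N. Pads are 22 mm wide; open, the fingers measure 114 mm over their backs; the gripper's body (76 mm by 85 mm) begins 54 mm behind the grasp point. The pads swing forward as they close: fully open they stand 13 mm farther back than shut.
Start: joints at [1.121, 0.313, 1.498, -0, 1.331, -0.223], TCP at [0.118, 0.512, 0.231] pointing down, gripper open.
Joint ranges: [-2.94, 2.94], [-0.97, 2.17], [0.19, 2.56], [-1.23, 4.37], [0.02, 3.11], [-2.88, 2.88]. Speed limits (rad/s): [2.39, 2.39, 3.01, 3.14, 3.14, 3.14].

INTERFACE

Orientations are given as a unit quaternion [x, y, z, w].
In Python, from bench import env, kinematics, monitor, eyes, job gives the robot as it stands. The module is installed in compiled form; this text tells all that it offers. Calls block until the motion is done:
- env.reach(position, orientation): joint-space move of the TCP to a pose.
- env.movel(position, velocity=0.15, frame=None, guard=None): straight line of the TCP; frame=None keeps the orientation; velocity is the mean speed in m/s. With guard (N) it stops when the force on the tool has changed by that much, and returns True; else False.
- env.set_joints(angles): joint-space move.
- env.release() and env.close_gripper(effort=None): open the fingers fully, or close them until they stop; effort is the grip in N (None keeps the last).
- env.hold(seconds).
- kinematics.ik(position, orientation): joint angles nearest the present ones, or None.
- monitor.sense(): the state.
- eyes.grab_frame(name): name is "side" or "top" or "wrist"; returns a dict with "frame" (420x560x3 uint8, red, green, blue), "mtx" (3x3 intrinsics, pixels), "view" (4x4, takes a point from world to camera coordinates). Camera axes: x right, y down, z forward; pixel columns grow to the right and rows downward; lengths in m; the calibration is good to about 2 mm. A picture is of the moment at which its call begins. There is no depth.
A pose or a line that the arm cannot do raises env.MotionError and nothing moves.
- job.hand_in(): hands the job in; it is judged then, once.
The state is a dict: "clock": time; "joints": joint angles; "qvel": joint speeds; "joint_efforts": joint torques, N m; "position": TCP position; "ee_rot": TCP orientation; "contact_force": force on the tool from outside, world axes, zero at the start; "ft_torque": the same for the moment, N m; "finger_gap": opening from 0.0 (shut) to 1.0 (fully open); "gripper_force": force on a finger pad.
Only numpy, scipy, OpenCV 4.12 (cv2) and the standard library are available. Lean on these libraries where they do the work, as an engineer would, in place of code of your own. Each camera call takes 0.05 s, during which the arm holds its last target. There are 200 camera calls.

## Working session

There is one attempt and no reset: what is moved stays moved. The work goes in short steps, each a Python script; the robot and the scene stay as the last script left them, time stands still between calls to the robot, and variables do not carry over. Pictures are saved under pics/ and viewed, at most 14 in all, crops included, and the job is handed in when it is done.

```bash
mkdir -p pics
python3 - <<'E'
from bench import env, kinematics, monitor, eyes, job
import cv2,numpy as np
for n in ["top","side"]:
    f=eyes.grab_frame(n); np.savez(f"pics/{n}0.npz",**f)
    cv2.imwrite(f"pics/{n}0.png",f["frame"][:,:,::-1])
    v=f["view"]; print(n,f["mtx"].round(1).tolist(),(-v[:3,:3].T@v[:3,3]).round(3),v[2,:3].round(2))
s=monitor.sense();print(s["clock"],s["position"],s["ee_rot"],s["contact_force"])
E
```

```text
top [[448.6, 0.0, 275.7], [0.0, 448.6, 212.1], [0.0, 0.0, 1.0]] [ 0.301 -0.02   1.376] [ 0.09  0.01 -1.  ]
side [[382.1, 0.0, 279.0], [0.0, 382.1, 207.1], [0.0, 0.0, 1.0]] [0.254 0.666 0.525] [ 0.23 -0.82 -0.52]
0.1 [0.11799309 0.51135149 0.23080819] [ 1.13175135e-01  9.93574903e-01 -5.21213235e-04 -1.71729728e-04] [-1.44407648 -0.02198214 -0.08558347]
```

View pics/top0.png

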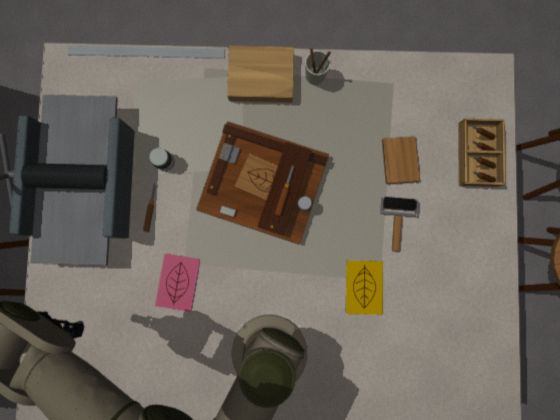

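View pics/side0.png

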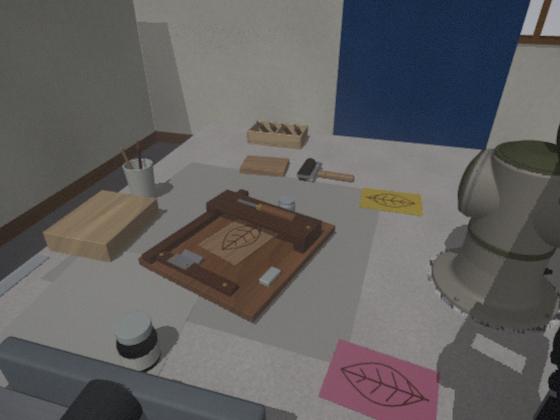

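The wooden leaf plate is on the board at top view (258,176). The magenta (178,282) and yellow (365,288) leaf sheets lie on the table, so they are look-alikes. The clip is at (228,153), and the far and side fences meet near (228,127). Next I'll look from close by, with the wrist camera above the board.

```bash
cat > h.py <<'E'
from bench import env, kinematics, monitor, eyes, job
import cv2,numpy as np
from scipy.spatial.transform import Rotation as R
def ray(f,px,z):
    v=f["view"];d=v[:3,:3].T@np.linalg.inv(f["mtx"])@[px[0],px[1],1];c=-v[:3,:3].T@v[:3,3]
    return c+d*(z-c[2])/d[2]
def proj(f,p):
    q=f["mtx"]@(f["view"][:3,:3]@np.asarray(p)+f["view"][:3,3]);return q[:2]/q[2]
def down(yaw): # tool z down, tool x at angle yaw
    return (R.from_euler('z',yaw)*R.from_euler('x',np.pi)).as_quat()
E
python3 - <<'E'
from h import *
f=dict(np.load("pics/top0.npz"))
for n,p,z in [("platec",(258,176),.03),("bl",(197,209),.025),("br",(301,242),.025),("tl",(229,123),.04),("tr",(329,158),.04),("clip",(228,153),.04)]: print(n,ray(f,p,z).round(3))
c=ray(f,(252,180),.03)
env.close_gripper(20)
env.reach([c[0]-0.03,c[1],.33],down(-0.3))
s=monitor.sense();print(s["clock"],s["position"],s["joints"],s["finger_gap"])
f=eyes.grab_frame("wrist");np.savez("pics/w1.npz",**f);cv2.imwrite("pics/w1.png",f["frame"][:,:,::-1])
v=f["view"]; print((-v[:3,:3].T@v[:3,3]).round(3),v[:3,:3].round(2).tolist())
E
```

```text
platec [0.529 0.05  0.03 ]
bl [0.424 0.232 0.025]
br [ 0.333 -0.086  0.025]
tl [0.688 0.142 0.04 ]
tr [ 0.588 -0.164  0.04 ]
clip [0.595 0.142 0.04 ]
2.9667 [0.48602478 0.06792994 0.32992   ] [-1.00467885e-01  1.83855190e-01  1.40855787e+00  1.37789993e-04
  1.54935085e+00  1.76886712e+00] -0.0008280847357042175
[0.567 0.042 0.472] [[-0.29, -0.96, 0.0], [-0.9, 0.28, 0.32], [-0.31, 0.09, -0.95]]
```

View pics/w1.png

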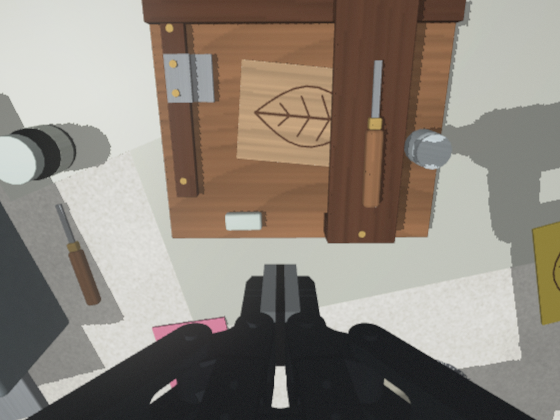

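The wrist view shows the board:
- Near corners at (172,238) and (428,237).
- Clip at (165–214, 54–102).
- Wooden plate with its visible corners at about (241,60) and (237,158), running under the bridge at x≈333.
- Eraser at (243,221).

I'll enlarge this to confirm and to get accurate pixels.

Run:
```python
from h import *
im=cv2.imread("pics/w1.png")[0:250,140:470]
cv2.imwrite("pics/w1c.png",cv2.resize(im,None,fx=2.4,fy=2.4,interpolation=cv2.INTER_CUBIC))
hsv=cv2.cvtColor(im,cv2.COLOR_BGR2HSV)
for p in [(250,80),(250,140),(225,120),(215,190),(310,80)]: print(p,hsv[p[1],p[0]-140])
```

```text
(250, 80) [ 15  90 187]
(250, 140) [ 16  89 191]
(225, 120) [ 13 120 142]
(215, 190) [ 13 114 134]
(310, 80) [ 15  87 179]
```

View pics/w1c.png

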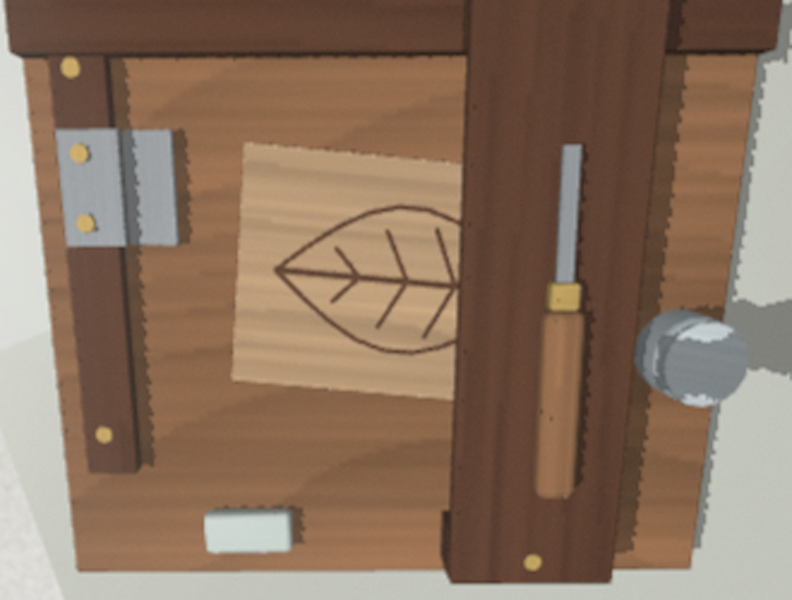

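The crop confirms the wooden plate, with crop corners at (245,142) and (232,381). The clip mouth edge runs (171,130)–(178,245), and the board's near corners are (78,571) and (690,569). Next I'll fit the board pose and then the plate pose.

Run:
```python
from h import *
from scipy.optimize import least_squares
f=dict(np.load("pics/w1.npz"))
c=lambda a:np.array(a,float)/2.4+[140,0]
B=np.array([[-160,160,18],[-160,-170,18],[60,93,25],[10,93,25],[-150,-35,58],[-150,-115,58],[90,120,18]])/1e3
P=c([[78,571],[690,569],[171,130],[178,245],[452,582],[611,582],[127,57]])
def W(q,b): return (R.from_euler('z',q[2])).apply(b)+[q[0],q[1],q[3]]
def res(q): return np.concatenate([proj(f,w)-p for w,p in zip(W(q,B),P)])
s=least_squares(res,[.5,.03,-.3,.005],loss='soft_l1');q=s.x;print("board",q.round(4));print(res(q).reshape(-1,2).round(1).tolist())
# plate contour
im=cv2.cvtColor(f["frame"],cv2.COLOR_RGB2HSV)
m=((im[...,2]>160)&(im[...,1]>60)&(im[...,1]<115)&(im[...,0]<25)).astype(np.uint8);m[:,:220]=0;m[:,334:]=0;m[:45]=0;m[180:]=0
m=cv2.morphologyEx(m,cv2.MORPH_CLOSE,np.ones((9,9)))
k=max(cv2.findContours(m,0,1)[0],key=cv2.contourArea)[:,0];print(k.min(0),k.max(0))
zt=q[3]+.022
w=np.array([ray(f,p,zt) for p in k+0.0]);b=R.from_euler('z',-q[2]).apply(w-[q[0],q[1],0])[:,:2]*1e3
def line(sel,ax):
    p=k[sel]
    vx,vy,x0,y0=cv2.fitLine(b[sel].astype(np.float32),cv2.DIST_HUBER,0,.01,.01).ravel();return np.array([x0,y0]),np.array([vx,vy])
y1=k[:,1];x1=k[:,0]
top=(x1>246)&(x1<328)&(y1<85);bot=(x1>246)&(x1<325)&(y1>140);left=(x1<245)&(y1>66)&(y1<152)
T,Bo,L=[line(s,0) for s in (top,bot,left)]
for n,(p,d) in zip("TBL",(T,Bo,L)): print(n,p.round(1),d.round(3))
def X(a,e): t=np.linalg.solve(np.c_[a[1],-e[1]],e[0]-a[0]);return a[0]+t[0]*a[1]
c1,c2=X(T,L),X(Bo,L);print("corner++",c1,"corner-+",c2,np.linalg.norm(c1-c2))
np.save("board.npy",q)
```

```text
board [ 0.5294  0.0325 -0.2928  0.009 ]
[[-0.1, 0.0], [0.1, -0.4], [1.2, -0.3], [1.1, -0.5], [-1.2, 0.4], [0.2, 0.1], [-6.1, 0.7]]
[236  59] [331 166]
T [49.5  8.3] [0.094 0.996]
B [-60.1  14.6] [0.094 0.996]
L [ 1. 67.] [ 0.995 -0.095]
corner++ [54.565964 61.884834] corner-+ [-54.692135  72.35584 ] 109.75871
```

```bash
cat >> h.py <<'E'
q=np.load("board.npy"); YB=q[2]
def bw(x,y,z=0): # board mm -> world
    return R.from_euler('z',q[2]).apply(np.array([x,y,z])/1e3)+[q[0],q[1],q[3]]
def wb(p): return R.from_euler('z',-q[2]).apply(np.array(p)-[q[0],q[1],q[3]])*1e3
def F(F0=0):
    return R.from_euler('z',-q[2]).apply(monitor.sense()["contact_force"])-F0
E
python3 - <<'E'
from h import *
for s in (-1,1):
    o=down(YB-.095+s*np.pi/2); j=kinematics.ik(bw(-5.3,12.4,100),o); print(s,j)
    if j is not None and abs(j[5])<2: o1=o
env.reach(bw(-5.3,12.4,80),o1); env.movel(bw(-5.3,12.4,34),velocity=.1)
env.hold(.3);F0=F();np.save("F0.npy",F0);print("F0",F0.round(2))
print("hit",env.movel(bw(-5.3,12.4,17),velocity=.01,guard=4))
p=monitor.sense();print(p["clock"],wb(p["position"]).round(2),F(F0).round(2))
for i in range(8):
    f=-0; fz=F(F0)[2]
    if fz>14: break
    x=np.array(monitor.sense()["position"]);
    x[2]-=.0005; env.movel(x,velocity=.01); env.hold(.1)
    print(wb(monitor.sense()["position"]).round(2),F(F0).round(2))
print(monitor.sense()["clock"])
f=eyes.grab_frame("wrist");np.savez("pics/w2.npz",**f);cv2.imwrite("pics/w2.png",f["frame"][:,:,::-1])
E
```

```text
-1 None
1 [-1.34454889e-01  4.52108800e-01  1.63998896e+00 -4.44089210e-16
  1.04949489e+00  2.53348000e-01]
F0 [ 0.29  0.05 -0.42]
hit True
6.2833 [-5.27 12.41 24.57] [-1.43 -0.18  5.67]
[-5.07 12.43 24.57] [-1.88 -0.85  6.91]
[-4.94 12.48 24.57] [-3.08  0.52  7.35]
[-4.85 12.51 24.57] [-1.74 -1.35  6.48]
[-4.74 12.5  24.56] [-2.05 -0.63  6.65]
[-4.67 12.55 24.54] [-2.58 -0.57  6.6 ]
[-4.59 12.55 24.56] [-2.47 -1.47  6.93]
[-4.5  12.58 24.54] [-3.45  0.08  7.69]
[-4.41 12.58 24.54] [-2.31 -0.21  6.73]
9.0833
```

```bash
cat >> h.py <<'E'
def fz(F0,n=1): return F(F0)
def press(c,F0,target,o,tol=2.5):  # c: commanded board xyz (mm), mutated
    for i in range(14):
        e=target-F(F0)[2]
        if abs(e)<tol: break
        c[2]-=np.clip(e*.025,-.4,.3); env.movel(bw(*c),velocity=.01,frame=o); env.hold(.05)
def drag(c,F0,goal,o0yaw,o1yaw,target,lat=None,step=4):
    s=np.array(c[:2]);g=np.array(goal,float);n=max(1,int(np.ceil(np.linalg.norm(g-s)/step)))
    for i in range(1,n+1):
        a=i/n;c[:2]=s+(g-s)*a
        env.movel(bw(*c),velocity=.04,frame=down(o0yaw+(o1yaw-o0yaw)*a))
        f=F(F0); c[2]-=np.clip((target-f[2])*.02,-.3,.2)
        print(np.round(c,2),wb(monitor.sense()["position"]).round(1),f.round(1))
        if f[2]>31: raise SystemExit("too hard")
        if lat is not None and np.hypot(f[0],f[1])>lat: return True
    return False
E
python3 - <<'E'
from h import *
F0=np.load("F0.npy");c=np.array([-5.3,12.4,24.0]);ya=YB-.095+np.pi/2
press(c,F0,20,down(ya));print("pressed",c,F(F0).round(1),monitor.sense()["clock"])
drag(c,F0,(5,16),ya,ya+.04,20)
np.save("c.npy",c);print(monitor.sense()["clock"])
f=eyes.grab_frame("wrist");np.savez("pics/w2.npz",**f);cv2.imwrite("pics/w2.png",f["frame"][:,:,::-1])
E
```

```text
pressed [-5.3        12.4        22.76954351] [-4.2 -0.5 18.1] 10.9333
[-1.87 13.6  22.7 ] [-0.8 13.8 24.5] [-2.9 -1.1 16.5]
[ 1.57 14.8  22.64] [ 2.7 15.  24.5] [-2.8 -1.  16.8]
[ 5.  16.  22.6] [ 6.1 16.2 24.5] [-4.3 -1.7 18. ]
11.6833
```

View pics/w2.png

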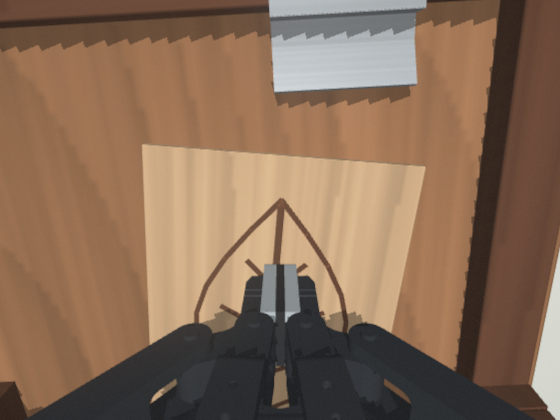

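The wrist view looks along +y. The clip is at the top (273–416, to row 92), the far fence is at the right, and the plate's +y corners are at (143,145) and (424,166). I'll measure how the plate followed the fingers.

```bash
cat >> h.py <<'E'
def plate(f,a,b,z=22):  # pixel corners (-x,+y),(+x,+y) -> board mm
    p=[wb(ray(f,x,bw(0,0,z)[2])) for x in (a,b)];d=p[1]-p[0]
    print("z",z,"c-+",p[0][:2].round(1),"c++",p[1][:2].round(1),"len",np.hypot(*d[:2]).round(1),"yaw",np.arctan2(d[1],d[0]).round(3))
E
python3 - <<'E'
from h import *
f=dict(np.load("pics/w2.npz"))
for z in (22,24.5): plate(f,(143,145),(424,166),z)
for z in (25,27.5): plate(f,(275,92),(416,84),z)  # clip mouth 10..60, 93
E
```

```text
z 22 c-+ [-41.6  77.2] c++ [67.7 62.8] len 110.3 yaw -0.13
z 24.5 c-+ [-40.7  77.5] c++ [66.7 63.4] len 108.4 yaw -0.13
z 25 c-+ [10.6 94. ] c++ [61.5 94. ] len 51.0 yaw -0.0
z 27.5 c-+ [10.6 94.1] c++ [60.7 94.1] len 50.1 yaw -0.0
```

The board frame agrees with the clip to about 1 mm. The plate yawed slightly, to -0.13, and dragging it into the far fence should square it.

Run:
```python
from h import *
F0=np.load("F0.npy");c=np.load("c.npy");y1=YB+np.pi/2
drag(c,F0,(26,16),y1-.055,y1-.055,21,step=7)
print(drag(c,F0,(38,16),y1-.055,y1+.02,22,lat=13,step=2))
np.save("c.npy",c);print(monitor.sense()["clock"])
f=eyes.grab_frame("wrist");np.savez("pics/w3.npz",**f);cv2.imwrite("pics/w3.png",f["frame"][:,:,::-1])
```

```text
[12.  16.  22.5] [13.4 16.3 24.5] [-2.9 -1.1 16.4]
[19.   16.   22.41] [20.4 16.3 24.5] [-1.4 -1.1 16.2]
[26.   16.   22.37] [26.9 16.3 24.5] [-5.4 -0.7 19.2]
[28.   16.   22.42] [27.5 16.3 24.5] [-11.4  -1.7  24.2]
[30.   16.   22.52] [28.7 16.2 24.4] [-15.3  -1.8  27. ]
True
13.2083
```

View pics/w3.png

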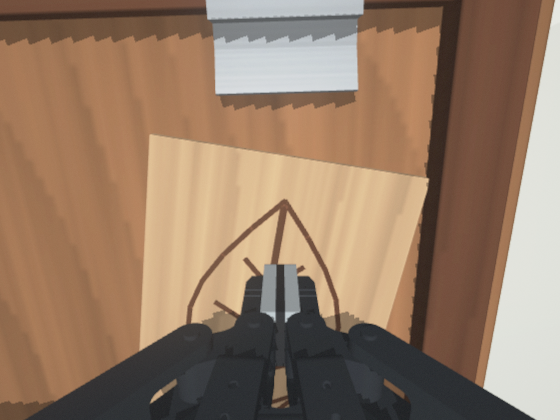

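The plate corner at (428,180) is at the far fence's base. The plate is still yawed, and its other corner is at (151,135).

Run:
```python
from h import *
f=dict(np.load("pics/w3.npz")); plate(f,(151,135),(428,180),22)
F0=np.load("F0.npy");c=np.load("c.npy");y1=YB+np.pi/2
c[2]+=.1
print(drag(c,F0,(42,14),y1-.02,y1+.1,20,lat=20,step=1.5))
np.save("c.npy",c);print(monitor.sense()["clock"])
f=eyes.grab_frame("wrist");np.savez("pics/w4.npz",**f);cv2.imwrite("pics/w4.png",f["frame"][:,:,::-1])
```

```text
z 22 c-+ [-17.1  79.6] c++ [91.  58.7] len 110.1 yaw -0.191
[31.33 15.78 22.76] [29.9 16.  24.5] [-15.8  -1.4  27.1]
[32.67 15.56 22.9 ] [30.8 15.6 24.4] [-16.9  -2.3  27.3]
[34.   15.33 23.  ] [32.4 15.4 24.5] [-15.1  -2.8  24.6]
[35.33 15.11 23.03] [34.1 15.2 24.5] [-13.4  -2.8  21.8]
[36.67 14.89 23.06] [35.5 15.  24.5] [-11.6  -1.3  21.2]
[38.   14.67 23.07] [36.9 14.7 24.5] [-13.3  -2.7  20.8]
[39.33 14.44 23.08] [38.2 14.5 24.5] [-12.9  -3.   20.4]
[40.67 14.22 23.13] [39.3 14.3 24.5] [-14.3  -3.2  22.7]
[42.   14.   23.19] [40.1 14.2 24.5] [-16.1  -2.1  22.8]
False
15.5083
```

View pics/w4.png

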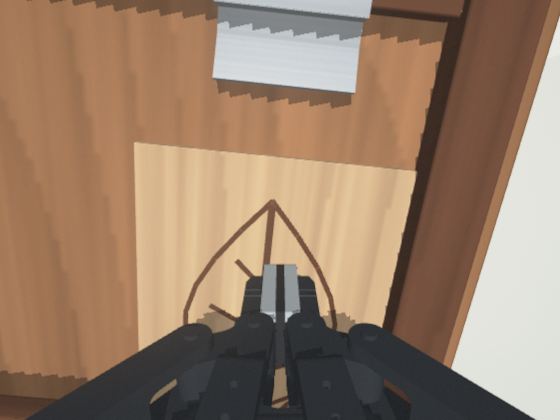

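Run:
```python
from h import *
f=dict(np.load("pics/w4.npz")); plate(f,(134,143),(415,170),22); plate(f,(214,78),(355,93),25)
print(wb(monitor.sense()["position"]).round(1),F(np.load("F0.npy")).round(1))
```

```text
z 22 c-+ [-20.3  67.1] c++ [90.2 67.7] len 110.4 yaw 0.005
z 25 c-+ [10.  94.1] c++ [61.2 94.1] len 51.2 yaw 0.0
[40.1 14.2 24.5] [-16.3  -1.6  24.2]
```

The plate is flush on the far fence at yaw 0.005, and its +y edge is at y=67.4. Next I'll ease the x push and slide it +y.

Run:
```python
from h import *
F0=np.load("F0.npy");c=np.load("c.npy");y0=YB+np.pi/2+.1
drag(c,F0,(39.5,17),y0,y0,22,step=4)
drag(c,F0,(39,44),y0,y0,22,step=5.4)
print(drag(c,F0,(39,54),y0,y0,25,step=2))
np.save("c.npy",c);print(monitor.sense()["clock"])
f=eyes.grab_frame("wrist");np.savez("pics/w5.npz",**f);cv2.imwrite("pics/w5.png",f["frame"][:,:,::-1])
```

```text
[39.5  17.   23.02] [39.8 17.2 24.5] [-3.7 -1.3 13.4]
[39.42 21.5  22.88] [39.9 21.4 24.5] [-3.9 -2.2 15.2]
[39.33 26.   22.76] [39.9 25.8 24.5] [-4.7 -3.2 15.9]
[39.25 30.5  22.65] [39.9 30.3 24.5] [-4.  -3.5 16.6]
[39.17 35.   22.54] [39.9 34.8 24.5] [-4.8 -3.4 16.3]
[39.08 39.5  22.44] [39.9 39.3 24.5] [-4.1 -4.2 17.3]
[39.   44.   22.37] [39.9 43.7 24.5] [-4.8 -3.5 18.3]
[39.   46.   22.25] [40.  45.5 24.5] [-5.4 -6.2 19. ]
[39.   48.   22.15] [40.  47.4 24.5] [-5.2 -6.5 19.8]
[39.   50.   22.08] [39.9 49.3 24.5] [-6.9 -8.  21.7]
[39.   52.   22.03] [40.  50.9 24.5] [ -6.  -10.1  22.6]
[39.   54.   21.99] [40.  52.5 24.5] [ -6.8 -11.7  23.1]
False
18.6583
```

View pics/w5.png

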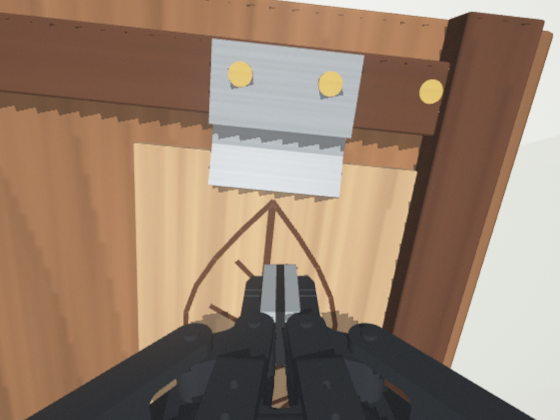

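No slip: the plate corners are still at (134,143) and (415,169), and its edge is under the ramp. I'll continue to the side fence.

Run:
```python
from h import *
F0=np.load("F0.npy");c=np.load("c.npy");y0=YB+np.pi/2+.1
c[0]-=.5
press(c,F0,26,down(y0),1.5)
print(drag(c,F0,(c[0],71),y0,y0,26.5,lat=19.5,step=1.5))
np.save("c.npy",c);print(monitor.sense()["clock"])
f=eyes.grab_frame("wrist");np.savez("pics/w6.npz",**f);cv2.imwrite("pics/w6.png",f["frame"][:,:,::-1])
```

```text
[38.5  55.42 21.63] [40.  53.8 24.5] [ -6.2 -13.8  24.5]
[38.5  56.83 21.61] [40.  55.1 24.5] [ -6.6 -13.7  25.4]
[38.5  58.25 21.58] [40.  56.7 24.5] [ -5.2 -12.   25.3]
[38.5  59.67 21.56] [40.  58.2 24.5] [ -5.9 -12.2  25.4]
[38.5  61.08 21.53] [40.  59.7 24.5] [ -5.5 -12.   25.1]
[38.5  62.5  21.52] [40.  61.1 24.5] [ -5.  -11.9  25.8]
[38.5  63.92 21.47] [40.  62.5 24.5] [ -5.7 -12.   24.3]
[38.5  65.33 21.45] [40.  63.9 24.5] [ -5.7 -12.2  25.1]
[38.5  66.75 21.43] [40.  65.3 24.5] [ -6.4 -12.6  25.8]
[38.5  68.17 21.42] [40.  66.7 24.5] [ -6.2 -12.2  25.8]
[38.5  69.58 21.39] [40.1 68.1 24.5] [ -6.  -13.1  25.1]
[38.5  71.   21.36] [40.3 69.4 24.5] [ -3.4 -13.2  25.3]
False
22.9083
```

View pics/w6.png

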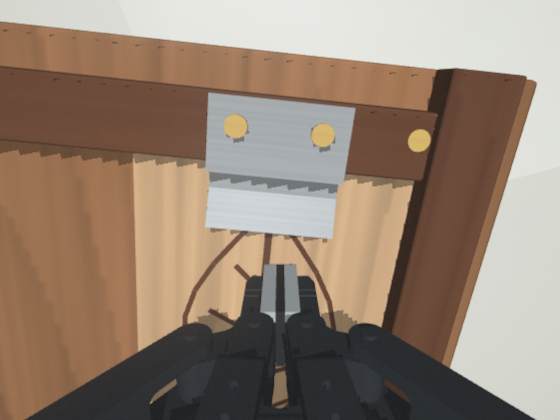

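The leaf veins shifted down only about 5 px relative to the fingers, so the plate probably reached the fence before the fingers slipped. I'll measure that shift, then lift and check.

Run:
```python
from h import *
f5=dict(np.load("pics/w5.npz"));f6=dict(np.load("pics/w6.npz"))
g=[cv2.cvtColor(f["frame"],cv2.COLOR_RGB2GRAY) for f in (f5,f6)]
t=g[0][255:300,200:245];r=cv2.matchTemplate(g[1][240:325,185:260],t,cv2.TM_CCOEFF_NORMED);print(cv2.minMaxLoc(r),"(15,15)=no shift")
for f,p in ((f5,(237,262)),(f6,(237+0,267))): print(wb(ray(f,p,bw(0,0,22)[2])).round(1))
y0=YB+np.pi/2+.1
F0=np.load("F0.npy");c=np.load("c.npy")
c[1]-=2.4; c[2]+=1.5; env.movel(bw(*c),velocity=.03)   # unload sideways while easing
print(wb(monitor.sense()["position"]).round(1),F(F0).round(1))
c[2]+=40; env.movel(bw(*c),velocity=.08)
c=np.array([20,20,120.]);env.movel(bw(*c),velocity=.12)
print(F(F0).round(1),monitor.sense()["clock"])
f=eyes.grab_frame("wrist");np.savez("pics/w7.npz",**f);cv2.imwrite("pics/w7.png",f["frame"][:,:,::-1])
```

```text
(-0.31027865409851074, 0.9860091805458069, (30, 20), (14, 20)) (15,15)=no shift
[22.6 58.4 22. ]
[23.2 72.9 22. ]
[39.6 68.  24.5] [-1.4 -5.7 13. ]
[ 0.4 -0.5 -0.3] 24.65
```

View pics/w7.png

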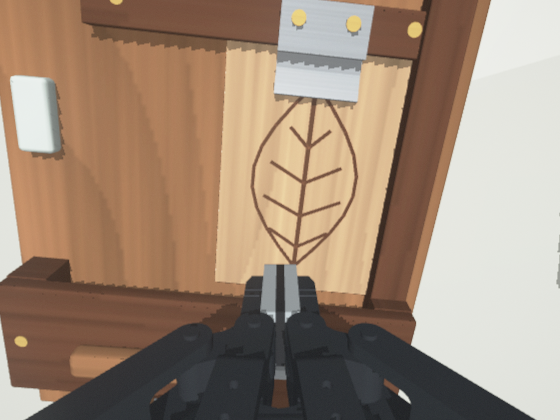

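The plate's -y end is now in view, from (216,282) to (370,297). I'll compute the corners.

Run:
```python
from h import *
f=dict(np.load("pics/w7.npz"))
plate(f,(216,282),(370,297),22); print("clip");plate(f,(275,95),(359,102),25)
hsv=cv2.cvtColor(f["frame"],cv2.COLOR_RGB2HSV);
# -y edge by rows, columns of plate; left edge
for x in (230,250,340,355): 
    v=f["frame"][260:310,x].astype(int).sum(1); i=np.argmin(np.diff(v)); print(x,i+260.5,wb(ray(f,(x,i+260.5),bw(0,0,22)[2])).round(1)[:2])
for y in (60,150,250):
    v=f["frame"][y,205:240].astype(int).sum(1); i=np.argmax(np.diff(v)); print(y,i+205.5,wb(ray(f,(i+205.5,y),bw(0,0,22)[2])).round(1)[:2])
for y in (120,180,240,280):
    v=f["frame"][y,360:420].astype(int).sum(1); i=np.argmin(np.diff(v)); print(y,i+360.5,wb(ray(f,(i+360.5,y),bw(0,0,22)[2])).round(1)[:2])
im=f["frame"][10:110,200:440,::-1];cv2.imwrite("pics/w7c.png",cv2.resize(im,None,fx=3.3,fy=3.3,interpolation=cv2.INTER_CUBIC))
```

```text
z 22 c-+ [-18.9 -41.3] c++ [ 94.7 -42.4] len 113.6 yaw -0.01
clip
z 25 c-+ [11.3 92.8] c++ [62.7 93.9] len 51.4 yaw 0.021
230 282.5 [ -8.7 -40.7]
250 277.5 [  5.4 -35.2]
340 292.5 [ 72.1 -40.9]
355 292.5 [ 83.1 -39.8]
60 225.5 [-20.1 109.7]
150 220.5 [-20.4  55.4]
250 215.5 [-20.4 -15.8]
120 400.5 [91.1 85.6]
180 388.5 [91.1 46.6]
240 376.5 [91.1  3.2]
280 368.5 [ 91.1 -28.5]
```

View pics/w7c.png

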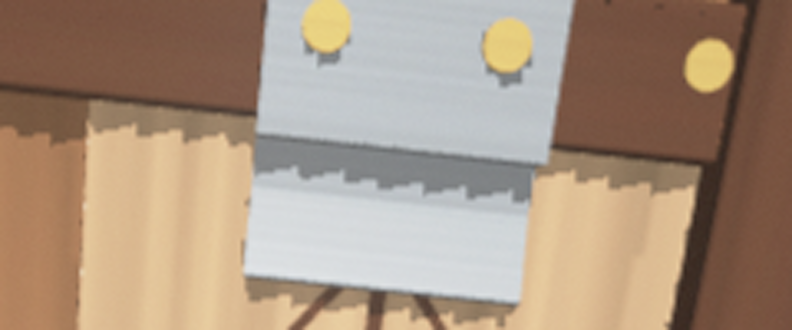

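The plate now runs in right up to both fences on either side of the clip. For certainty I'll do one confirming press and push toward the corner, then compare.

Run:
```python
from h import *
F0=np.load("F0.npy");y0=YB+np.pi/2;o=down(y0)
c=np.array([35,50,40.]);env.movel(bw(*c),velocity=.12,frame=o);env.hold(.2);F0=F();print("F0",F0.round(2))
c[2]=20;print(env.movel(bw(*c),velocity=.012,guard=4))
c[2]=wb(monitor.sense()["position"])[2]-.8
env.movel(bw(*c),velocity=.01);press(c,F0,26,o,2);print(c,F(F0).round(1))
f1=eyes.grab_frame("wrist")
drag(c,F0,(37,55),y0,y0,26.5,lat=21,step=1)
f2=eyes.grab_frame("wrist")
g=[cv2.cvtColor(f["frame"],cv2.COLOR_RGB2GRAY) for f in (f1,f2)]
t=g[0][215:265,175:235];r=cv2.matchTemplate(g[1][200:280,160:250],t,cv2.TM_CCOEFF_NORMED);m=cv2.minMaxLoc(r);print(m)
a=wb(ray(f1,(200,240),bw(0,0,22)[2]));b=wb(ray(f2,(200+m[3][0]-15,240+m[3][1]-15),bw(0,0,22)[2]));print("plate moved",(b-a).round(1))
s=wb(monitor.sense()["position"])
c[0]-=2;c[1]-=3.5;c[2]+=1.5;env.movel(bw(*c),velocity=.03);print(F(F0).round(1))
c[2]+=40;env.movel(bw(*c),velocity=.08);c=np.array([20,20,150.]);env.movel(bw(*c),velocity=.12)
print(monitor.sense()["clock"],F(F0).round(1))
f=eyes.grab_frame("wrist");np.savez("pics/w8.npz",**f);cv2.imwrite("pics/w8.png",f["frame"][:,:,::-1])
```

```text
F0 [-0.03  1.13  0.32]
True
[35.         50.         21.97309998] [-10.5  -4.2  24.6]
[35.33 50.83 21.98] [35.2 50.1 24.5] [-12.3  -9.3  27. ]
[35.67 51.67 22.  ] [35.2 50.1 24.4] [-14.5 -14.4  27.6]
[36.   52.5  22.01] [35.7 51.  24.4] [-13.3 -14.4  27. ]
[36.33 53.33 22.03] [36.2 51.8 24.5] [-11.5 -14.   27.5]
[36.67 54.17 22.02] [36.7 52.6 24.5] [-11.5 -14.2  25.7]
[37.   55.   22.01] [37.1 53.4 24.5] [-10.9 -14.1  26.1]
(-0.1714385449886322, 0.9980908632278442, (30, 20), (11, 22))
plate moved [0.  0.1 0. ]
[-2.7 -5.6 11. ]
33.675 [ 0.5 -0.6 -0.8]
```

View pics/w8.png

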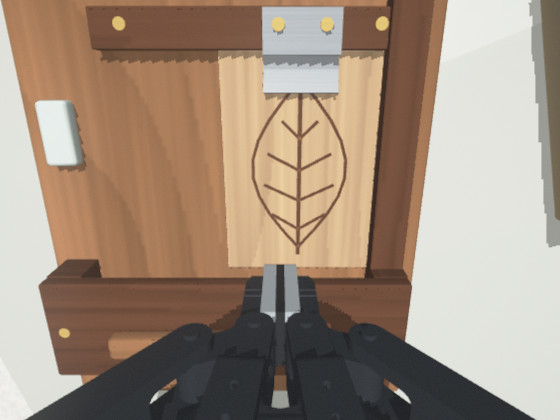

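The plate is square in the corner. With 18 N sideways on it, it moved 0.1 mm, so it is solid against both fences. The fingers are clear, and the eraser and gouge are undisturbed. Handing in.

```bash
python3 -c "
from bench import job;print(job.hand_in())"
```

```text
the job is handed in; nothing more can be done
None
```

The wooden plate is home in the corner, flush against the far fence and under the clip against the side fence; the measured downward press stayed under 28 N, it was let go, and I handed the job in with about 34 s on the clock.

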